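# Hold the bumper on the robot car for the screws

### The arm

A 6-joint arm with a two-finger parallel gripper is mounted at the origin on the work surface. World frame = base frame: x ahead of the robot, y to its left, z up, the work surface at z = 0. Lengths are in mm, angles in rad, forces in N, time in s.
With the tool pointing down it reaches from about 375 to 975 mm from the base axis. Payload 3.8 kg.
Tool frame: the origin (TCP) lies midway between the tips of the shut fingers; the grasp point (between the pads) lies hold_point_z behind it (hold_point_z is the distance from the TCP to the grasp point, in mm); y points along the fingers, z is the direction in which the jaws open and shut, and the axes are right-handed (so a half turn about y gives the same grasp; the last joint's range is limited). The gripper opens to 88 mm and grips with 3 to 60 N. Pads are 18 mm wide; open, the fingers measure 123 mm over their backs; the gripper's body (75 mm by 187 mm) begins 45 mm behind the grasp point.
Start: joints at [-1.29, 0.264, 1.604, -0, 1.274, -0.037], TCP at [210.917, -641.196, 238.706] pointing down, gripper open.
Joint ranges: [-2.63, 2.63], [-0.94, 2.18], [0.31, 2.57], [-1.31, 4.45], [0, 2.66], [-2.55, 2.55]. Speed limits (rad/s): [2.57, 2.57, 3.14, 3.14, 3.14, 3.14].

### API

Orientations are given as a unit quaternion [w, x, y, z].
In Python, from workcell import * gives the robot as it stands.
- The arm moves only by the shell command python3 -m inch 'ROWS' [FORCE]. ROWS is JSON, a list of rows, each a list of 7 numbers: the shift along the tool's x, y, z in units of 30 mm (1.0 is 30 mm), then the turn, a rotation vector about the tool's x, y, z in rad, then the closure, from -1 (fully open) to 1 (shut). A call has exactly 8 rows; each row shifts and turns the commanded pose from where the row before left it, along the tool's axes as they then stand; what a row does not reach is not made up. A row lasts 1/8 s, in which the tool goes at most 62.5 mm and 10.7 degrees, less where a joint would pass 70% of its speed; a pose out of reach is approached as far as the arm can. A call is refused whole if a number of a shift passes 1 or a number of a turn 0.188, either way. A call with a gripper value outside its range is refused whole. The fingers move at their own pace and stop on an object; FORCE is the grip in N (left out, the last holds). Time passes only in rows, so rows that do not move let the fingers close, or fill a call up. It gives the time, the measured TCP pose, the force and the opening at its end, in the units of the state.
- get_obs(): the state, without advancing time (a new reading comes with each control period).
- read_camera(name): name is "scene" or "top" or "wrist"; returns a dict with "frame" (480x640x3 uint8, red, green, blue), "z_map" (480x640 float32, mm along the optical axis (not along the pixel's ray), 0 where there is no reading), "fovy" (degrees; the focal length in pixels is half the picture's height over the tangent of half this angle, whatever the lens; pixels are square), "cx", "cy" (the principal point, pixels), "rvec" (rotation vector, rad) and "tvec" (3), from world to camera coordinates, as OpenCV has them; the wrist camera has in their place "hand_eye" (4x4, takes a point from camera to tool coordinates, whose origin is the TCP and whose axes are the tool frame's). Camera axes: x right, y down, z forward; pixel columns grow to the right and rows downward; lengths in mm; the calibration is good to about 2 mm. The wrist camera is an equidistant fisheye: a pixel r from the principal point sees the ray r / f radians off the axis. A picture is of the moment at which its call begins: read the wrist's pose just before it.
- job_done(): hands the job in, once; it reports no verdict.
The state is a dict: "time": time; "qpos": joint angles; "joint_vel": joint speeds; "joint_torque": joint torques, N m; "tcp_pos": TCP position; "tcp_rot": TCP orientation; "ft_force": force on the tool from outside, world axes, zero at the start; "ft_torque": the same for the moment, N m; "width": finger opening in mm.
Only numpy, scipy, OpenCV 4.12 (cv2) and the standard library are available. Lean on these libraries where they do the work, as an engineer would, in place of code of your own. Each camera call takes 0.05 s, during which the arm holds its last target. There are 200 camera calls.

### The job

Pick up the lime-green T-shaped bumper, lower it flat onto the plywood jig board in front of the robot car, then slide its long flat face squarely and centred against the car's orange front plate and push the car back, only through the bumper, until both gauge pointers stand in the green zone, never into the red. Keep pressing steadily there: finish while still holding the bumper against the plate, so that a student can drive the screws. Leave the other things on the bench where they are.

Things in the scene. Friction and masses are not known exactly. Their poses are not given: they have to be found in the camera images.
- bumper: lime-green plastic T, 98 to 196 g, 36 mm high all over: crossbar 110 mm long (along y), 16 mm thick; stem 20 mm wide (along y), to be pinched across y. Origin on the underside below the stem's grip place. x points from stem to crossbar: flat mating face at x = +50 mm, crossbar's back at +34, stem's free end at -41. Starts flat on the bench, left or right of the jig.
- bumper_face (a point): centre of the lower edge of the bumper's mating face (x = +50 mm on the bumper, z = 0); axes as the bumper's
- board: plywood jig board fixed to the bench, 350 x 170 mm, 12 mm thick, carrying the sled with the car. Origin on its underside, below the orange plate's front face when unpressed; x points along the push, away from the robot, y to the left. It reaches from x = -140 to +210 mm, y = -85 to +85; bare wood to set the bumper on: x = -140 to 0.
- plate_face (a point): on the sled: middle of the orange plate's front face, at the height of the board's top (12 mm above the bench). The plate faces -x, is 120 mm wide along y, its top 53 mm above the bench. Axes parallel to the board's; moves along x with the sled. The grey and white car behind the plate reaches 57 mm above the bench.
- sled (a joint): how far the spring-backed sled with the car is pushed along the board's +x, m: 0 at rest, travel 0.05. Spring 300 N/m from zero (28 mm takes about 8.4 N), returns by itself. Black pointers at both ends of the orange plate move over two scale strips: white 0 to 0.020, green 0.020 to 0.036 (6 to 11 N), white to 0.042, red beyond.
- battery: bystander: a white battery box, 70 x 50 x 30 mm; to be left alone. Origin on its underside, in the middle
- motor: bystander: a grey gear motor with an orange output disc, 82 x 34 x 34 mm; to be left alone. Origin on its underside, in the middle
- tyre: bystander: a black rubber tyre lying flat, 56 mm across, 22 mm high; to be left alone. Origin on its underside, in the middle
- rack: bystander: a lime-green toothed bar lying flat, 120 x 16 x 15 mm (same colour as the bumper, but thin and straight); to be left alone. Origin on its underside, in the middle
- block: bystander: a blue-green connector block, 32 x 32 x 16 mm; to be left alone. Origin on its underside, in the middle
Mind the look-alikes: they are no part of the job. Of the things shaped like the bumper, the lime one is meant.

How it is judged (in metres and radians):
On the way, in this order (a step that is already met when the one before it is completed fails the run):
1. the bumper is lifted clear of the bench (height (world z) of bumper above 0.03 m and contact force between the fingers and bumper above 1 N), for 0.1 s.
2. the bumper, still held, lies flat on the board in front of the plate, the car not yet pushed back (z of bumper in the frame of plate_face between -0.006 and 0.006 m and angle between bumper's own z axis and vertical below 0.07 rad and y of bumper in the frame of plate_face between -0.04 and 0.04 m and x of bumper in the frame of plate_face between -0.15 and -0.04 m and value of joint sled below 0.01 m and contact force between the fingers and bumper above 1 N), for 0.1 s.
3. the bumper presses square and centred on the plate with the pointers in the green zone, for one second (z of bumper in the frame of plate_face between -0.006 and 0.006 m and angle between bumper's own z axis and vertical below 0.07 rad and y of bumper_face in the frame of plate_face between -0.007 and 0.007 m and angle between the x axis of bumper and the x axis of plate_face, either way round below 0.08 rad and value of joint sled between 0.02 and 0.036 m and x of bumper_face in the frame of plate_face above -0.004 m and x of bumper in the frame of plate_face below -0.04 m and contact force between bumper and board above 5 N and contact force between the fingers and bumper above 3 N and contact force between each of the fingers, the arm and board below 2 N), for 1 s.
At the end, for the whole second after the job is handed in: Still held: bumper flat on the board (6 mm, 0.07 rad), face on the plate (gap under 4 mm), square within 0.08 rad, centred within 7 mm; sled at 20 to 36 mm; bumper presses over 5 N, fingers on it over 3 N; hand and arm on the jig under 2 N; all still (under 10 mm/s) (all of step 3 and linear speed of bumper below 0.01 m/s and velocity of joint sled between -0.01 and 0.01 m/s); the arm keeps its last pose, push and grip.
It fails at once if the gauge is driven into the red zone (over 42 mm) (value of joint sled above 0.042 m).
It fails at once if another thing on the bench is moved by more than 25 mm (distance of any of battery, motor, tyre, rack, block from where it was at the start of the episode above 0.025 m).
It also fails if it takes over 46 s, if anything falls off the work surface, if the arm or the gripper's body presses on something with over 40 N, if the wrist force passes 120 N, or if a joint passes its speed limit or range.

## Working session

There is one attempt and no reset: what is moved stays moved. The work goes in short steps, Python scripts to look and compute and a shell command to move; the robot and the scene stay as the last step left them, time stands still between calls to the robot, and variables do not carry over. Pictures are saved under pics/ and viewed, about 8 in all and at most 12, crops included, and the job is handed in when it is done.

```bash
mkdir -p pics; ls
cat > h.py <<'E'
from workcell import *
import numpy as np, cv2
from scipy.spatial.transform import Rotation as R
def cloud(c):
    z=c["z_map"].astype(float); f=240/np.tan(np.radians(c["fovy"])/2)
    v,u=np.mgrid[0:480,0:640]
    P=np.dstack([(u-c["cx"])/f*z,(v-c["cy"])/f*z,z])
    Rm=R.from_rotvec(np.ravel(c["rvec"])).as_matrix()
    return (P-np.ravel(c["tvec"]))@Rm
def save(n,im): cv2.imwrite("pics/"+n,cv2.cvtColor(im,cv2.COLOR_RGB2BGR))
def toolR():
    o=get_obs(); q=o["tcp_rot"]; return o,R.from_quat([q[1],q[2],q[3],q[0]])
E
python3 - <<'E'
from h import *
o,r=toolR(); print(o); print(r.as_matrix().round(3))
try: print(hold_point_z)
except Exception as e: print(e)
for n in("top","scene"):
    c=read_camera(n); save(n+"0.png",c["frame"]); P=cloud(c)
    print(n,c["fovy"],c["cx"],c["cy"],c["rvec"],c["tvec"])
    hsv=cv2.cvtColor(c["frame"],cv2.COLOR_RGB2HSV)
    m=cv2.inRange(hsv,(30,100,60),(55,255,255))
    k,l,s,ce=cv2.connectedComponentsWithStats(m)
    for i in range(1,k):
        if s[i,4]>60:
            p=P[(l==i)&(c["z_map"]>0)]; print(s[i],np.median(p,0).round(1),p.min(0).round(),p.max(0).round())
E
```

```text
pics
{'time': 0.0, 'qpos': array([-1.28990329e+00,  2.64751247e-01,  1.60534637e+00, -5.70238149e-05,
        1.27368729e+00, -3.69074577e-02]), 'joint_vel': array([-3.90909145e-05, -5.71971858e-04,  1.11425420e-03, -2.16646559e-04,
       -2.35995625e-03,  9.83082329e-05]), 'joint_torque': array([-3.09269897e-03, -5.02111673e+01, -3.56872880e+01,  7.28843920e-02,
        2.92255956e-02, -1.66429959e-04]), 'tcp_pos': array([ 210.70519847, -640.53755701,  237.40419919]), 'tcp_rot': array([ 0.11177954, -0.11200644,  0.69896419, -0.69743025]), 'ft_force': array([0.49291059, 0.42955451, 0.29028294]), 'ft_torque': array([0.01145181, 0.00457569, 0.02824348]), 'width': 88.20491165860406}
[[-0.95  -0.001  0.312]
 [-0.312  0.002 -0.95 ]
 [-0.    -1.    -0.002]]
18.700000000000003
top 42.94154420593318 322.06761956231065 241.33724208483284 [ 2.19002567 -2.13097326  0.09907582] [ -12.48001543  524.65498963 1446.85158467]
[  7 127  46  33 557] [741.8 716.6  46.6] [703. 667.  34.] [788. 781.  55.]
[549 156  45  27 463] [ 708.  -590.    46.5] [ 680. -646.   32.] [ 750. -537.   58.]
[559 180  25  1
[... 502 characters left out ...]
94.5 -717.9   47. ] [ 474. -750.   35.] [ 517. -676.   55.]
scene 56.45006023339924 323.85949053346036 243.93692101547734 [ 2.11516356  0.65417793 -0.35254717] [-398.99220133 -125.90917143 1342.91713108]
[511 153  19  11  73] [752.5 730.4  48. ] [723. 655.  40.] [774. 771.  70.]
[436 155  21   8  61] [547.9 606.1  47.5] [525. 583.  39.] [581. 634.  52.]
[ 226  290   51   49 1098] [ 496.9 -273.2   32.9] [ 421. -330.   -1.] [ 525. -226.   40.]
[254 345  59  30 619] [ 614.1 -318.4   12.8] [ 552. -334.   -0.] [ 669. -294.   21.]
[212 464  17  16 137] [ 688.1 -545.3   47.7] [ 681. -559.   38.] [ 693. -534.   52.]
[193 470  11  10  77] [ 664.8 -565.8   47.2] [ 659. -574.   40.] [ 670. -559.   50.]
```

View pics/top0.png

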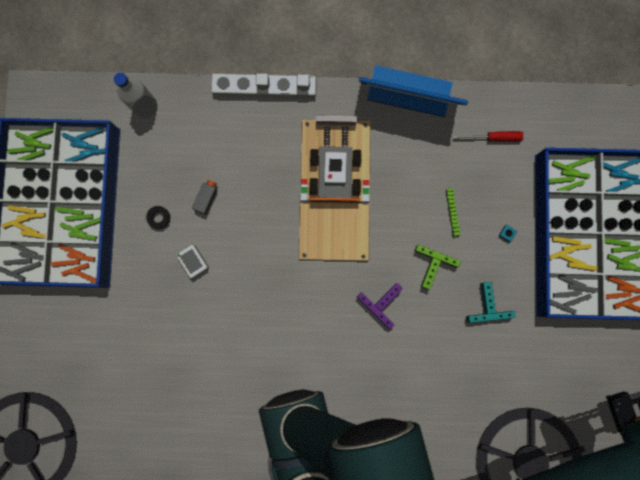

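Run:
```python
from h import *
c=read_camera("top"); P=cloud(c); hsv=cv2.cvtColor(c["frame"],cv2.COLOR_RGB2HSV)
f=240/np.tan(np.radians(c["fovy"])/2); Rm=R.from_rotvec(np.ravel(c["rvec"])).as_matrix(); C=-Rm.T@np.ravel(c["tvec"])
print("cam",C)
def plane(uv,z):
    d=np.c_[(uv[:,0]-c["cx"])/f,(uv[:,1]-c["cy"])/f,np.ones(len(uv))]@Rm
    return C+d*((z-C[2])/d[:,2])[:,None]
# bumper: top-face pixels
m=cv2.inRange(hsv,(30,100,60),(55,255,255)); 
k,l,s,ce=cv2.connectedComponentsWithStats(m)
i=[i for i in range(1,k) if abs(s[i,0]-415)<4 and s[i,4]>400][0]
v,u=np.nonzero((l==i)&(P[...,2]>28))
X=plane(np.c_[u,v].astype(float),36)[:,:2]
mu=X.mean(0); w,V=np.linalg.eigh(np.cov((X-mu).T)); print(mu,w,V)
im=c["frame"][170:320,230:490]; save("crop.png",cv2.resize(im,None,fx=3,fy=3,interpolation=cv2.INTER_CUBIC))
for a in (0,1):
    q=(X-mu)@V; print(np.percentile(q[:,a],[0,2,10,50,90,98,100]).round(1))
# symmetric axis: angle scan of moments: print raster
# orange plate & board
m=cv2.inRange(hsv,(5,130,120),(20,255,255)); k,l,s,ce=cv2.connectedComponentsWithStats(m)
for i in range(1,k):
    if s[i,4]>25:
        p=P[l==i]; print("or",s[i],np.median(p,0).round(1),p.min(0).round(),p.max(0).round())
```

```text
cam [ 369.93456918  -20.5731486  1493.82839613]
[ 478.06430572 -269.26369834] [562.2306001  726.47395593] [[-0.37314366 -0.92777358]
 [-0.92777358  0.37314366]]
[-54.8 -50.8 -35.6   0.4  34.   49.8  53.9]
[-29.8 -28.2 -25.7 -13.3  45.2  58.7  62.3]
or [309 197  51   4 107] [626.  -26.5  52.6] [623. -84.  11.] [636.  37.  59.]
or [ 51 247  43  19 281] [469.6 598.6  46.9] [370. -21.  34.] [ 493.  653. 1494.]
or [ 62 264  34  18 178] [433.  577.8  46.8] [370. -21.  37.] [ 454.  621. 1494.]
or [610 278  30  14 160] [ 436.3 -713.6   47.8] [ 370. -750.   38.] [ 454.  -21. 1494.]
or [606 292  25   7  99] [ 414.8 -697.7   47.1] [ 407. -727.   39.] [ 422. -669.   55.]
or [615 296  25  15 151] [ 396.  -724.8   47.6] [ 381. -746.   40.] [ 414. -689.   55.]
```

View pics/crop.png

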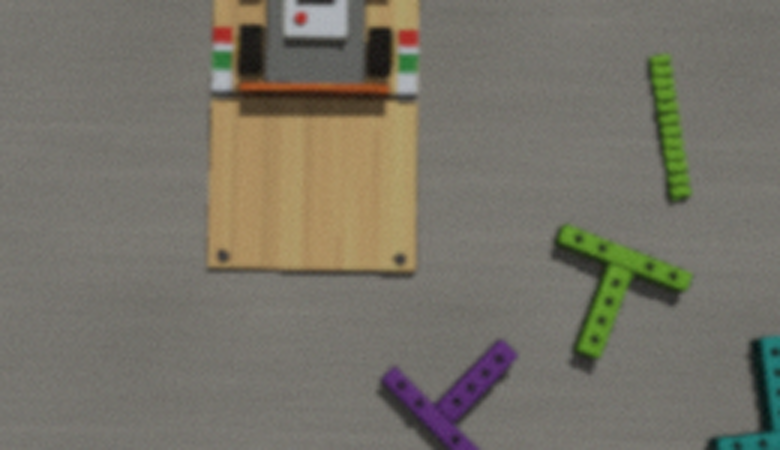

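Top view: the lime T is at about (437,267), its stem pointing down-left. The rack is at (452,212). The purple and teal Ts at (380,305) and (490,305) are decoys. The orange plate is at (335,199), with bare board below it down to row 260. The bumper origin works out at about (459,-261), yaw about -22°.

```bash
python3 -m inch '[[0,1,0,0,0.175,0,-1],[0,1,0,0,0.175,0,-1],[0,1,0,0,0.175,0,-1],[0,0.6,0,0,0.175,0,-1],[0,0,-1,0,0,0,-1],[0,0,-1,0,0,0,-1],[-0.5,0,-1,0,0,0,-1],[-0.5,0,-1,0,0,0,-1]]' 35; python3 -m inch '[[-0.5,0,-1,0,0,0,-1],[-0.5,0,-1,0,0,0,-1],[-0.5,0,-1,0,0,0,-1],[-0.45,0,-1,0,0,0,-1],[0,0,-1,0,0,0,-1],[0,0,-1,0,0,0,-1],[0,0,-1,0,0,0,-1],[0,0,-1,0,0,0,-1]]'
cat >> h.py <<'E'
def setup(c):
    f=240/np.tan(np.radians(c["fovy"])/2); Rm=R.from_rotvec(np.ravel(c["rvec"])).as_matrix(); C=-Rm.T@np.ravel(c["tvec"])
    def plane(uv,z):
        uv=np.asarray(uv,float); d=np.c_[(uv[:,0]-c["cx"])/f,(uv[:,1]-c["cy"])/f,np.ones(len(uv))]@Rm
        return C+d*((z-C[2])/d[:,2])[:,None]
    return plane
def wristcloud(c):
    o,r=toolR(); f=240/np.tan(np.radians(c["fovy"])/2)
    v,u=np.mgrid[0:480,0:640]; x=u-c["cx"]; y=v-c["cy"]; rr=np.hypot(x,y)+1e-9; th=rr/f
    z=c["z_map"].astype(float); t=np.tan(np.minimum(th,1.5))*z
    P=np.dstack([x/rr*t,y/rr*t,z]); H=c["hand_eye"]
    return (P@H[:3,:3].T+H[:3,3])@r.as_matrix().T+o["tcp_pos"]
E
python3 - <<'E'
from h import *
c=read_camera("top"); pl=setup(c); hsv=cv2.cvtColor(c["frame"],cv2.COLOR_RGB2HSV)
m=cv2.inRange(hsv,(10,50,110),(25,200,255)); m[:, :290]=0; m[:,380:]=0; m[:205]=0; m[265:]=0
k,l,s,ce=cv2.connectedComponentsWithStats(m); i=1+np.argmax(s[1:,4]); print(s[i])
mm=l==i
rows=np.arange(212,255); L=np.array([[np.nonzero(mm[r])[0][0]-.5,r] for r in rows]); Rr=np.array([[np.nonzero(mm[r])[0][-1]+.5,r] for r in rows])
cols=np.arange(305,366); B=np.array([[q,np.nonzero(mm[:,q])[0][-1]+.5] for q in cols])
for n,e,z in(("L",L,12),("R",Rr,12),("B",B,12)):
    w=pl(e,z)[:,:2]; w=w[np.linalg.norm(w-np.median(w,0),axis=1)<100]
    vx,vy,x0,y0=np.ravel(cv2.fitLine(w.astype(np.float32),cv2.DIST_HUBER,0,.01,.01)); print(n,np.degrees(np.arctan2(vy,vx)),x0,y0)
m=cv2.inRange(hsv,(5,130,100),(20,255,255)); m[:,:305]=0;m[:,365:]=0;m[:194]=0;m[205:]=0
q=np.argwhere(m)[:,::-1]; w=pl(q,53)[:,:2]
print("plate",cv2.minAreaRect(w.astype(np.float32)),w.min(0),w.max(0)); 
F=np.array([[q_,np.nonzero(m[:,q_])[0][-1]+.5] for q_ in range(305,365) if m[:,q_].any()]); w=pl(F,53)[:,:2]
print(np.ravel(cv2.fitLine(w.astype(np.float32),cv2.DIST_HUBER,0,.01,.01)))
c=read_camera("wrist"); save("w1.png",c["frame"]); print(c["hand_eye"].round(2)); P=wristcloud(c)
hsv=cv2.cvtColor(c["frame"],cv2.COLOR_RGB2HSV); m=cv2.inRange(hsv,(30,100,60),(55,255,255))
k,l,s,ce=cv2.connectedComponentsWithStats(m)
for i in range(1,k):
    if s[i,4]>150:
        p=P[(l==i)&(c["z_map"]>0)]; print(s[i],np.median(p,0).round(1),p.min(0).round(),p.max(0).round())
E
```

```text
time: 1.15
tcp_pos: [283.8, -540.0, 130.3]
tcp_rot: [-0.135, 0.134, 0.694, -0.694]
ft_force: [0.2, 0.1, 0.6]
width: 88.2
time: 2.15
tcp_pos: [427.4, -339.1, 130.4]
tcp_rot: [-0.134, 0.134, 0.694, -0.694]
ft_force: [0.3, -0.3, 0.5]
width: 88.0
[ 299  205   71   56 3712]
L 1.8367281 545.231 60.323196
R -0.69408965 549.7382 -111.849365
B -88.4504 482.82877 -29.62513
plate ((625.8814697265625, -24.145137786865234), (7.2691569328308105, 119.58645629882812), 1.4760242700576782) [622.61833053 -83.99196398] [630.93211784  35.65937895]
[ 2.6905066e-03  9.9999636e-01  6.2249628e+02 -2.4153822e+01]
[[  -0.      0.95    0.31  -79.43]
 [   0.     -0.31    0.95 -145.81]
 [   1.      0.     -0.     -0.54]
 [   0.      0.      0.      1.  ]]
[ 175    0   78   93 2344] [ 586.3 -321.1   14.1] [ 548. -334.   -2.] [ 634. -305.   17.]
[ 130  163  154  131 6326] [ 486.8 -270.4   35.7] [ 419. -331.   -2.] [ 526. -211.  132.]
```

View pics/w1.png

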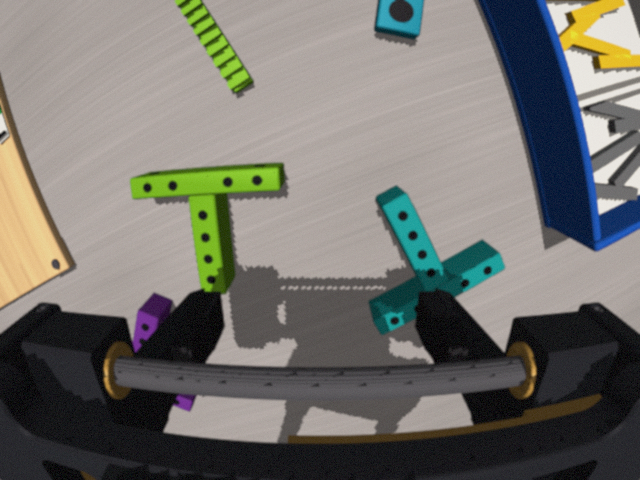

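```bash
cat >> h.py <<'E'
def tee(P,ok):
    X=P[ok&(P[...,2]>30)&(P[...,2]<60)][:,:2]; return teeX(X)
def teeX(X):
    h=cv2.convexHull(X.astype(np.float32))
    mu=X.mean(0); best=None
    w,V=np.linalg.eigh(np.cov((X-mu).T))
    for a in V.T:
        for ax in (a,-a):
            q=(X-mu)@ax; t=(X-mu)@np.array([-ax[1],ax[0]])
            sp=np.ptp(t[q>q.max()-12])-np.ptp(t[q<q.min()+12])
            if best is None or sp>best[0]: best=(sp,ax)
    ax=best[1]; n=np.array([-ax[1],ax[0]])
    # yaw from the crossbar's long face (outermost points)
    for _ in range(3):
        q=(X-mu)@ax; t=(X-mu)@n; b=np.round(t/4).astype(int)
        pts=np.array([X[b==k][np.argmax(q[b==k])] for k in np.unique(b) if abs(k*4-t.mean())<46])
        d=np.ravel(cv2.fitLine(pts.astype(np.float32),cv2.DIST_HUBER,0,.01,.01))[:2]; d=d*np.sign(d@n); n=d; ax=np.array([n[1],-n[0]])
    q=(X-mu)@ax; t=(X-mu)@n; lo,hi=np.percentile(q,[.3,99.7]); bar=q>hi-14
    tc=np.mean(np.percentile(t[bar],[1,99])); st=q<hi-25; ts=np.mean(np.percentile(t[st],[2,98]))
    return mu+ax*(hi-50)+n*tc, np.degrees(np.arctan2(ax[1],ax[0])),dict(len=hi-lo,bar=np.ptp(t[bar]),tc=tc,ts=ts,pca=V)
E
python3 - <<'E'
from h import *
c=read_camera("wrist");P=wristcloud(c)
hsv=cv2.cvtColor(c["frame"],cv2.COLOR_RGB2HSV); m=cv2.inRange(hsv,(30,100,60),(55,255,255)); m[:130]=0;m[300:]=0
g,yaw,i=tee(P,(m>0)&(P[...,2]<37.5+2)); print(g,yaw,i)
o,r=toolR(); print(o["tcp_pos"],r.as_matrix().round(3))
d=np.r_[g,45]-o["tcp_pos"]; print("tool units to z45",r.inv().apply(d)/30)
a=r.as_matrix()[:,2]; print("jaw ang",np.degrees(np.arctan2(a[1],a[0])))
E
```

```text
[ 468.43203292 -239.11728684] -153.50483091524595 {'len': np.float64(100.93892639588367), 'bar': np.float64(28.478519608906062), 'tc': np.float64(-37.298763533264804), 'ts': np.float64(8.545452763127626), 'pca': array([[-0.70141129, -0.71275676],
       [-0.71275676,  0.70141129]])}
[ 427.404687   -339.15582433  130.44081353] [[-0.929 -0.001 -0.371]
 [ 0.371  0.    -0.929]
 [ 0.001 -1.     0.   ]]
tool units to z45 [-0.03536841  2.84791959 -3.6040683 ]
jaw ang -111.76268520168487
```

```bash
sed -i 's/^def tee(P,ok):/def tee(P,ok,y0):/; s/return teeX(X)$/return teeX(X,y0)/; s/^def teeX(X):/def teeX(X,y0):/; s/    ax=best\[1\]; n=/    ax=np.array([np.cos(np.radians(y0)),np.sin(np.radians(y0))]); n=/' h.py
cat > m.py <<'E'
from h import *
c=read_camera("wrist");P=wristcloud(c)
hsv=cv2.cvtColor(c["frame"],cv2.COLOR_RGB2HSV); m=cv2.inRange(hsv,(30,100,60),(55,255,255)); m[:130]=0;m[300:]=0
k,l,s,ce=cv2.connectedComponentsWithStats(m); m=l==1+np.argmax(s[1:,4])
g,yaw,i=tee(P,m&(P[...,2]>33)&(P[...,2]<39),-22); print(g,yaw,i)
o,r=toolR()
d=np.r_[g,45]-o["tcp_pos"]; print("tool units to z45",r.inv().apply(d)/30)
a=r.as_matrix()[:,2]; print("jaw ang",np.degrees(np.arctan2(a[1],a[0])))
E
python3 m.py
```

```text
[ 458.76034517 -263.69403386] -19.898687741515005 {'len': np.float64(86.31337831968708), 'bar': np.float64(109.97737167175895), 'tc': np.float64(1.944496029255692), 'ts': np.float64(2.4072280936075696), 'pca': array([[-0.74368702, -0.66852794],
       [-0.66852794,  0.74368702]])}
tool units to z45 [-0.02847135  2.85242347 -2.75418281]
jaw ang -111.81460112064458
```

```bash
python3 -m inch '[[0,0,-1,0,-0.03,0,-1],[0,0,-1,0,0,0,-1],[0,0.6,-0.75,0,0,0,-1],[0,1,0,0,0,0,-1],[0,1,0,0,0,0,-1],[0,0.75,0,0,0,0,-1],[0,0.75,0,0,0,0,-1],[0,0,0,0,0,0,-1]]'
python3 - <<'E'
from h import *
c=read_camera("wrist"); save("w2.png",c["frame"])
E
```

```text
time: 3.35
tcp_pos: [454.7, -263.1, 5.8]
tcp_rot: [-0.126, 0.123, 0.697, -0.696]
ft_force: [0.3, -0.4, -0.4]
width: 87.9
```

View pics/w2.png

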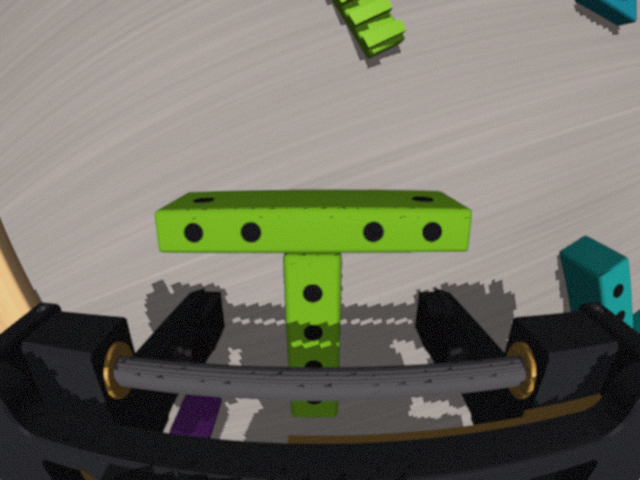

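The stem (at about (313,330)) sits centred and square between the fingers, so I'll close.

```bash
python3 -m inch '[[0,0,0,0,0,0,1],[0,0,0,0,0,0,1],[0,0,0,0,0,0,1],[0,0,0,0,0,0,1],[0,0,0,0,0,0,1],[0,0,0,0,0,0,1],[0,0,0,0,0,0,1],[0,0,0,0,0,0,1]]' 40;  python3 -m inch '[[0,-0.5,0,0,0,0,1],[0,-0.8,0,0,0,0,1],[0,-0.8,0,0,0,0,1],[0,-0.4,0,0,0,0,1],[0,0,0,0,0,0,1],[0,0,0,0,0,0,1],[0,0,0,0,0,0,1],[0,0,0,0,0,0,1]]' 40
```

```text
time: 4.4
tcp_pos: [456.6, -262.9, 7.7]
tcp_rot: [-0.124, 0.124, 0.696, -0.696]
ft_force: [-0.4, 1.7, -0.1]
width: 19.8
time: 5.4
tcp_pos: [456.1, -262.7, 81.8]
tcp_rot: [-0.124, 0.123, 0.696, -0.696]
ft_force: [0.3, -0.7, -2.2]
width: 19.7
```

```bash
python3 -m inch '[[0,0,0,0,-0.185,0,1],[0,0,0,0,-0.185,0,1],[0,0,-0.8,0,0,0,1],[-0.5,0,-0.9,0,0,0,1],[-0.5,0,-1,0,0,0,1],[-0.5,0,-1,0,0,0,1],[-0.6,0,-1,0,0,0,1],[-0.5,0,-0.9,0,0,0,1]]'; python3 -m inch '[[0,0,-0.9,0,0,0,1],[0,0,-0.9,0,0,0,1],[0,0,-0.5,0,0,0,1],[0,0,0,0,0,0,1],[0,0,0,0,0,0,1],[0,0,0,0,0,0,1],[0,0,0,0,0,0,1],[0,0,0,0,0,0,1]]'
python3 - <<'E'
from h import *
c=read_camera("wrist"); save("w3.png",c["frame"]); c=read_camera("top"); save("t3.png",cv2.resize(c["frame"][120:280,270:400],None,fx=4,fy=4,interpolation=cv2.INTER_CUBIC))
E
```

```text
time: 6.4
tcp_pos: [532.0, -92.6, 82.4]
tcp_rot: [0.006, -0.007, 0.707, -0.707]
ft_force: [0.7, -0.7, -2.0]
width: 19.6
time: 7.4
tcp_pos: [530.4, -25.1, 82.7]
tcp_rot: [-0.006, 0.006, -0.707, 0.707]
ft_force: [0.0, -0.5, -1.7]
width: 19.6
```

View pics/w3.png

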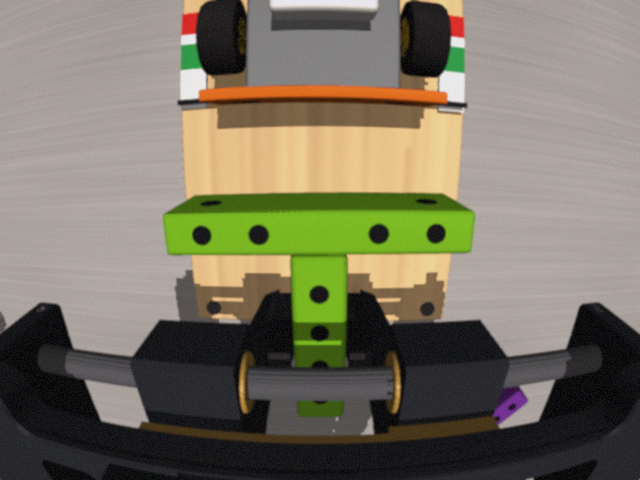

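```bash
cat > n.py <<'E'
from h import *
import sys
ztop=float(sys.argv[1])
o,r=toolR(); c=read_camera("wrist")
def wplane(uv,z):
    f=240/np.tan(np.radians(c["fovy"])/2); x=uv[:,0]-c["cx"]; y=uv[:,1]-c["cy"]; rr=np.hypot(x,y)+1e-9; th=rr/f
    d=np.c_[x/rr*np.sin(th),y/rr*np.sin(th),np.cos(th)]; H=c["hand_eye"]
    d=d@H[:3,:3].T@r.as_matrix().T; C=r.apply(H[:3,3])+o["tcp_pos"]
    return (C+d*((z-C[2])/d[:,2])[:,None])[:,:2]
hsv=cv2.cvtColor(c["frame"],cv2.COLOR_RGB2HSV); P=wristcloud(c)
def line(w): 
    vx,vy,x0,y0=np.ravel(cv2.fitLine(w.astype(np.float32),cv2.DIST_HUBER,0,.01,.01)); a=-np.degrees(np.arctan(vx/vy)); return a,x0,y0
def comp(m):
    k,l,s,ce=cv2.connectedComponentsWithStats(m); i=1+np.argmax(s[1:,4]); return (l==i)
om=comp(cv2.inRange(hsv[:200],(4,150,100),(16,255,255)))
cols=np.nonzero(om.any(0))[0]; top=np.array([[q,np.nonzero(om[:,q])[0][0]-.5] for q in cols[5:-5]]); bot=np.array([[q,np.nonzero(om[:,q])[0][-1]+.5] for q in cols[5:-5]])
wt,wb=wplane(top,53),wplane(bot,53); print("plate top-px edge",line(wt),"lower-px edge",line(wb))
e=wplane(np.array([[cols[0]-.5,bot[:,1].mean()],[cols[-1]+.5,bot[:,1].mean()]]),53); print("plate ends",e, "mid y",e[:,1].mean(), "z med",np.median(P[:200][om][:,2]))
gm=comp(cv2.inRange(hsv,(30,100,40),(55,255,255)))
z=P[gm][:,2]; print("lime z pct",np.percentile(z,[10,50,90,97]))
w_=np.array([gm[q].sum() for q in range(480)]); 
cols=np.nonzero(gm.any(0))[0]
low=np.array([[q,np.nonzero(gm[:,q])[0][-1]+.5] for q in cols if not abs(q-cols.mean())<45][5:-5]); wl=wplane(low,ztop); print("bar back edge (bumper x+34)",line(wl))
mid=low[:,1].mean()-8; row=int(mid); cc=np.nonzero(gm[row])[0]; e=wplane(np.array([[cc[0]-.5,row],[cc[-1]+.5,row]]),ztop); print("bar ends",e,"mid",e.mean(0),np.ptp(e[:,1]))
a=r.as_matrix()[:,0]; print("tool yaw",np.degrees(np.arctan2(-a[1],-a[0])),o["tcp_pos"],o["ft_force"],"tilt",r.as_matrix()[:,1])
# board edges at z=12, between bar and plate
wm=comp(cv2.inRange(hsv,(8,40,90),(25,200,255)))
for n,s in(("L",0),("R",-1)):
    ed=np.array([[np.nonzero(wm[q])[0][s]+(-.5 if s==0 else .5),q] for q in range(125,185)]); w=wplane(ed,12)
    vx,vy,x0,y0=np.ravel(cv2.fitLine(w.astype(np.float32),cv2.DIST_HUBER,0,.01,.01)); print(n,np.degrees(np.arctan(vy/vx)),x0,y0)
E
python3 n.py 111
```

```text
plate top-px edge (np.float32(0.57811147), np.float32(629.0326), np.float32(-12.733556)) lower-px edge (np.float32(0.5234427), np.float32(623.2743), np.float32(-24.505222))
plate ends [[623.8735607   35.05184083]
 [626.27413663 -84.24183444]] mid y -24.59499680431884 z med 52.699170762196026
lime z pct [ 96.74398417 110.62156424 111.53521307 111.9533748 ]
bar back edge (bumper x+34) (np.float32(1.4473896), np.float32(567.60297), np.float32(-23.441435))
bar ends [[569.79598827  30.30969709]
 [571.71418819 -77.45132496]] mid [570.75508823 -23.57081393] 107.76102204985284
tool yaw 1.0004824601212814 [530.35924296 -24.94096381  82.69315461] [ 0.61120392 -0.32564447 -0.49863202] tilt [-1.14315634e-05 -6.97994167e-06 -1.00000000e+00]
L 0.23837468 597.9013 59.80355
R 0.64674985 597.13214 -109.45238
```

```bash
python3 -m inch '[[0,0.5,0,0,0.014,0,1],[0,0.7,0,0,0,0,1],[0,0.5,0.01,0,0,0,1],[0,0.2,0,0,0,0,1],[0,0.1,0,0,0,0,1],[0,0.05,0,0,0,0,1],[0,0,0,0,0,0,1],[0,0,0,0,0,0,1]]'; python3 -m inch '[[0,0.05,0,0,0,0,1],[0,0.02,0,0,0,0,1],[0,0,0,0,0,0,1],[0,0,0,0,0,0,1],[0,0,0,0,0,0,1],[0,0,0,0,0,0,1],[0,0,0,0,0,0,1],[0,0,0,0,0,0,1]]'; python3 n.py 48
```

```text
time: 8.55
tcp_pos: [530.8, -25.0, 21.8]
tcp_rot: [-0.002, 0.001, -0.707, 0.707]
ft_force: [0.2, 0.0, -1.1]
width: 19.5
time: 9.55
tcp_pos: [530.6, -25.1, 19.6]
tcp_rot: [-0.001, 0.001, -0.707, 0.707]
ft_force: [-1.9, -0.3, 5.5]
width: 19.6
plate top-px edge (np.float32(0.49858078), np.float32(629.15125), np.float32(-16.7382)) lower-px edge (np.float32(0.5510708), np.float32(623.4424), np.float32(-24.5555))
plate ends [[626.07739329  34.46803868]
 [626.64117251 -83.66132611]] mid y -24.59664371753759 z med 52.72918155240442
lime z pct [33.78494082 47.6015523  48.52692527 48.95952398]
bar back edge (bumper x+34) (np.float32(0.6683383), np.float32(567.84644), np.float32(-24.067858))
bar ends [[570.77019139  30.02395897]
 [571.21712058 -78.1093416 ]] mid [570.99365598 -24.04269131] 108.13330057431148
tool yaw 0.2182505065252784 [530.58574509 -25.06329532  19.63419172] [-1.89039522 -0.28662001  5.51809536] tilt [ 3.29433443e-04 -5.98269108e-05 -9.99999944e-01]
L 0.49238256 601.20703 59.51357
R 0.49132162 601.9645 -109.21165
```

```bash
python3 -m inch '[[-0.1,0,0,0,0,0,1],[-0.15,0,0,0,0,0,1],[-0.2,0,0,0,0,0,1],[-0.2,0,0,0,0,0,1],[-0.2,0,0,0,0,0,1],[-0.2,0,0,0,0,0,1],[-0.1,0,0,0,0,0,1],[0,0,0,0,0,0,1]]' 45; python3 -m inch '[[-0.1,0,0,0,0,0,1],[-0.1,0,0,0,0,0,1],[-0.15,0,0,0,0,0,1],[-0.15,0,0,0,0,0,1],[-0.1,0,0,0,0,0,1],[-0.1,0,0,0,0,0,1],[0,0,0,0,0,0,1],[0,0,0,0,0,0,1]]'; python3 n.py 48
python3 - <<'E'
from h import *
c=read_camera("wrist"); save("w4.png",c["frame"])
E
```

```text
time: 10.6
tcp_pos: [563.6, -24.9, 19.7]
tcp_rot: [0.0, -0.002, 0.707, -0.707]
ft_force: [-7.0, 0.6, 10.5]
width: 19.5
time: 11.6
tcp_pos: [581.8, -24.6, 19.6]
tcp_rot: [-0.002, -0.004, 0.707, -0.707]
ft_force: [-14.9, 0.3, 18.0]
width: 19.5
plate top-px edge (np.float32(0.40843594), np.float32(643.39386), np.float32(-19.702848)) lower-px edge (np.float32(0.30490395), np.float32(639.4854), np.float32(-32.192608))
plate ends [[639.92099589  32.08306438]
 [640.48839521 -82.54702168]] mid y -25.23197864959483 z med 45.185442521381546
lime z pct [47.01642965 47.84098042 48.61274452 49.01565161]
bar back edge (bumper x+34) (np.float32(0.6722042), np.float32(619.0918), np.float32(-23.315313))
bar ends [[622.01528835  30.38812764]
 [622.48158312 -77.52755143]] mid [622.24843573 -23.56971189] 107.91567906765849
tool yaw 0.21675038101388938 [581.84182173 -24.58573087  19.64086122] [-14.8801218    0.32277519  17.96729808] tilt [-8.55057824e-03  5.03607259e-04 -9.99963316e-01]Traceback (most recent call last):
  File "n.py", line 29, in <module>
    ed=np.array([[np.nonzero(wm[q])[0][s]+(-.5 if s==0 else .5),q] for q in range(125,185)]); w=wplane(ed,12)
                  ~~~~~~~~~~~~~~~~~~~~^^^
IndexError: index 0 is out of bounds for axis 0 with size 0
```

View pics/w4.png

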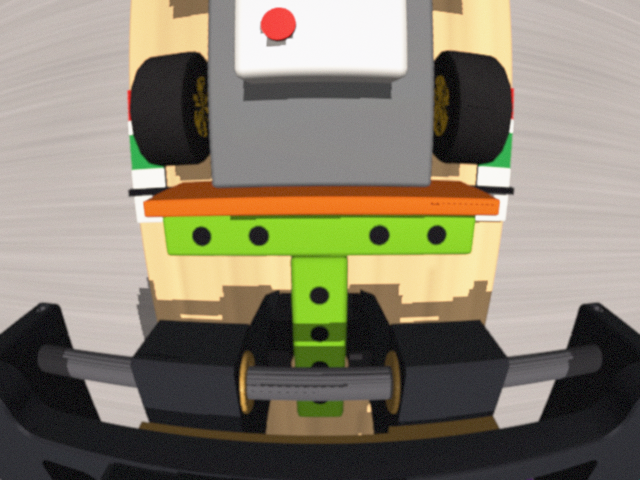

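Contact is made: the lime bar touches the orange plate at rows 215–220, and the black pointers at (150,190) and (495,190) are just short of green. By TCP travel the sled is at about 12 mm. I'll ease forward and take off a little of the downward force.

```bash
python3 -m inch '[[-0.05,-0.01,0,0,0,0,1],[-0.08,-0.01,0,0,0,0,1],[-0.08,-0.01,0,0,0,0,1],[-0.08,0,0,0,0,0,1],[-0.08,0,0,0,0,0,1],[-0.05,0,0,0,0,0,1],[0,0,0,0,0,0,1],[0,0,0,0,0,0,1]]'; python3 n.py 48 2>/dev/null
python3 - <<'E'
from h import *
c=read_camera("wrist"); save("w5.png",c["frame"])
E
```

```text
time: 12.7
tcp_pos: [592.4, -24.5, 19.6]
tcp_rot: [-0.003, -0.006, 0.707, -0.707]
ft_force: [-16.8, 0.1, 16.9]
width: 19.3
plate top-px edge (np.float32(0.38865572), np.float32(654.0857), np.float32(-16.93699)) lower-px edge (np.float32(0.288491), np.float32(650.2132), np.float32(-20.368826))
plate ends [[650.68372493  31.70529535]
 [651.26832984 -81.90056638]] mid y -25.09763551678666 z med 44.62418645613649
lime z pct [47.00384717 47.83296284 48.62973555 49.02931072]
bar back edge (bumper x+34) (np.float32(0.51088196), np.float32(630.0072), np.float32(-49.905457))
bar ends [[632.40543486  30.48032535]
 [632.89646162 -77.76723876]] mid [632.65094824 -23.6434567 ] 108.24756411470432
tool yaw 0.22592265900405673 [592.43941665 -24.46637986  19.61788436] [-16.80151977   0.06598937  16.85623334] tilt [-1.25621452e-02  6.60722308e-04 -9.99920875e-01]
```

View pics/w5.png

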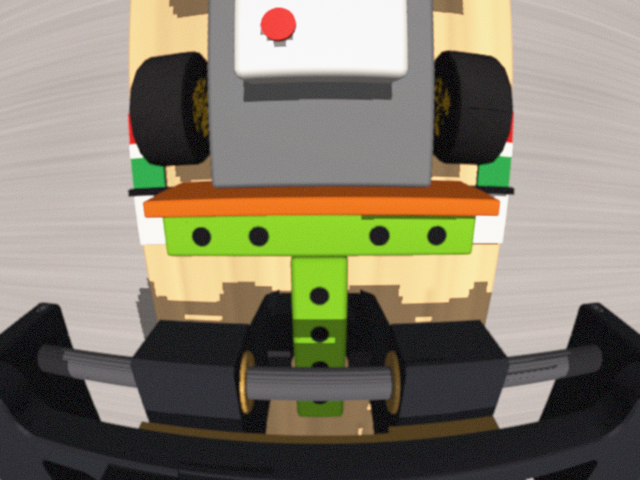

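The pointers (row 190) are now at the start of the green zone, about 22 mm. I'll go about 6 mm more to the middle and hold.

```bash
python3 -m inch '[[-0.05,0,0,0,0,0,1],[-0.06,0,0,0,0,0,1],[-0.06,0,0,0,0,0,1],[-0.04,0,0,0,0,0,1],[0,0,0,0,0,0,1],[0,0,0,0,0,0,1],[0,0,0,0,0,0,1],[0,0,0,0,0,0,1]]'; python3 -m inch '[[0,0,0,0,0,0,1],[0,0,0,0,0,0,1],[0,0,0,0,0,0,1],[0,0,0,0,0,0,1],[0,0,0,0,0,0,1],[0,0,0,0,0,0,1],[0,0,0,0,0,0,1],[0,0,0,0,0,0,1]]'; python3 n.py 48 2>/dev/null
python3 - <<'E'
from h import *
c=read_camera("wrist"); save("w6.png",c["frame"])
c=read_camera("top"); save("t6.png",cv2.resize(c["frame"][150:270,280:400],None,fx=5,fy=5,interpolation=cv2.INTER_CUBIC))
E
```

```text
time: 13.8
tcp_pos: [597.5, -24.4, 19.6]
tcp_rot: [-0.004, -0.007, 0.707, -0.707]
ft_force: [-20.7, 0.5, 20.4]
width: 19.5
time: 14.8
tcp_pos: [597.5, -24.4, 19.6]
tcp_rot: [-0.004, -0.007, 0.707, -0.707]
ft_force: [-20.5, 0.7, 20.8]
width: 19.6
plate top-px edge (np.float32(0.29034883), np.float32(659.1915), np.float32(-19.551298)) lower-px edge (np.float32(0.32940385), np.float32(655.48505), np.float32(-31.994917))
plate ends [[655.8927401   32.05232479]
 [656.50672615 -82.16133338]] mid y -25.054504297788334 z med 44.21347833804981
lime z pct [47.03523854 47.85799396 48.62436745 49.01500583]
bar back edge (bumper x+34) (np.float32(0.4758841), np.float32(635.09625), np.float32(-51.322285))
bar ends [[637.60010702  30.07613556]
 [638.11206123 -77.28458555]] mid [637.85608412 -23.604225  ] 107.36072110746281
tool yaw 0.23865800552832298 [597.53408424 -24.43516068  19.61609421] [-20.46726037   0.73983722  20.84351247] tilt [-1.50944647e-02  6.71199796e-04 -9.99885847e-01]
```

View pics/w6.png

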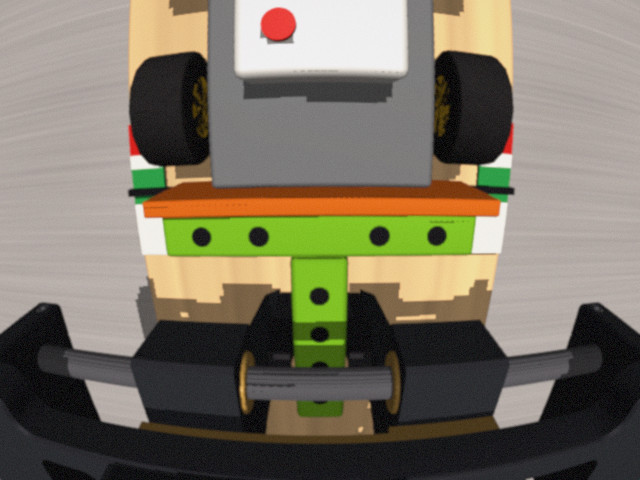

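The pointers (row 190) lie inside green on both sides, and the pose was unchanged over the last second. I'll hold once more and hand in.

```bash
python3 -m inch '[[0,0,0,0,0,0,1],[0,0,0,0,0,0,1],[0,0,0,0,0,0,1],[0,0,0,0,0,0,1],[0,0,0,0,0,0,1],[0,0,0,0,0,0,1],[0,0,0,0,0,0,1],[0,0,0,0,0,0,1]]'; python3 -c "
from workcell import *
job_done()"
```

```text
time: 15.95
tcp_pos: [597.5, -24.4, 19.6]
tcp_rot: [-0.004, -0.007, 0.707, -0.707]
ft_force: [-21.3, -0.1, 19.9]
width: 19.6
the job is handed in; nothing more can be done
```

I picked up the lime T, set it flat on the board and slid it against the orange plate. I then pushed the car back in steps and handed in at about 16 s, still gripping and pressing; no verdict was reported.

**Last checks:**
- **Gauge:** the sled is at about 27 mm by my measurement, and both pointers stand in the green in the last wrist picture.
- **Fit:** the bumper is about 0.7 mm off centre and within about 0.3° of square to the plate. Its top measures about 48 mm above the bench, which means it lies flat on the board.
- **Steadiness:** the tool pose did not change over the last two seconds.
- **Force:** the wrist reads about 20 N along the push and 20 N downward. The push is more than the spring's roughly 8 N; I put the rest down to board friction. The fingertips are about 7.6 mm above the board, and grip was set to 45 N.

**Not fully checked:**
- **Edge and yaw readings:** the first top-view estimates of the board's direction differed by about 2.5°, so I used the closer wrist-camera values instead. In the pressed views, the plate-edge x values and the board-edge fit were unusable. The sled figure therefore comes from the bumper's position and the plate's unpressed position.
- **Other objects:** I didn't measure the bystanders again at the end. Every planned path stayed clear of them.

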